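Close the bonding jig on a primed plate

TASK

Close the gluing jig with your fingertips alone: first, with the flap still up, push the slide fully home by its upright paddle so that its bar shoves the loose aluminium plate up square against the fence, then swing the raised plywood flap gently down, without slamming it, until it is fully shut over the plate. The plate is primed: do not touch it with the fingers or lift it, only the slide may move it. Leave everything else that stands on and around the jig where it is.

Things in the scene. Friction and masses are not known exactly. Their poses are not given: they have to be found in the camera images.
- jig: Bonding jig, fixed to the bench: dark steel base plate 260 (x) x 270 (y) x 12 mm and on a riser a plywood form 170 x 220 mm, centred at x +15 mm, its flat top 66 mm above the bench. Origin: centre of the base's underside, on the bench; z up, -x the front (robot side), +y left; yaw within 0.35 rad. 'Jig' coordinates below are in this frame. Its left side clamp with T-bar (62 mm high) is not used.
- fence_face (a point): Middle of the fence's inner face, at the level of the form's top: jig (0, 75, 66) mm. The fence is a fixed aluminium bar, 120 mm long along jig x, 16 mm thick, 14 mm high; its inner face looks to jig -y.
- plate: Loose primed aluminium plate, 110 (x) x 70 (y) x 6 mm, three small dark holes, about 0.13 kg, flat on the form between slide and fence; at first a little askew and 10 to 30 mm off the fence. Origin: centre of its underside. Seated, its left long edge lies against the fence and its centre at jig y = +40 mm.
- slide (a joint): Travel of the slide in m: 0 fully home (end stop; its bar then 71 mm from the fence, 1 mm more than the plate's width), positive = open, towards jig -y (right); starts 0.045 to 0.06. Push to jig +y to close. Friction about 2 N, no spring: stays where it is left. Parts: pusher bar 100 mm long (jig x -50 to +50), 14 mm high; flat neck; upright paddle.
- paddle_back (a point): Middle of the back face (away from the fence, facing jig -y) of the slide's upright steel paddle; moves with the slide. Paddle: 60 mm wide along jig x, 12 mm thick, 48 mm high, from 68 to 116 mm above the bench; this point is 91.5 mm above the bench, at jig x = -30 mm. Behind it is free air above the form's top (66 mm).
- flap (a joint): Angle of the plywood flap in rad: 0 fully shut (level over the seated plate, on its end stop, rubber pads 1 mm above the plate), positive = raised, pi/2 = upright; starts 1.25 to 1.6. A friction hinge (0.15 N m) holds it at any angle: it does not fall by itself and must be pushed all the way down, with about 2 N near its edge. No latch, no spring.
- flap_hinge (a point): Middle of the flap's hinge axis, which runs along jig y: jig (85, 41, 83.5) mm. The flap is a panel 60 mm wide (+-30 mm about this point), 12 mm thick (6 mm either side of the axis), from 5 to 130 mm from the axis: towards jig -x when shut, straight up when upright. To shut it push its back face (facing jig +x when upright, up when shut) towards jig -x and down.
- flap_edge (a point): Middle of the flap's free edge on its back/upper face: 130 mm from the hinge axis and 6 mm off the flap's mid-plane; it moves with the flap, about 89.5 mm above the bench when shut.
- jar: Bystander: white jar, 36 mm in diameter, 50 mm high, standing on the base plate's front strip, left. Origin: centre of its underside.
- spacer: Bystander: steel cylinder, 24 mm in diameter, 30 mm high, standing on the base plate's front strip, right. Origin: centre of its underside.
- cartridge: Bystander: white glue cartridge standing on the bench, 48 mm in diameter, 190 mm high. Origin: centre of its underside.
- bottle: Bystander: grey bottle standing on the bench, 60 mm in diameter, 150 mm high. Origin: centre of its underside.
- screwdriver: Bystander: screwdriver lying on the bench, along its x axis.
- mallet: Bystander: hammer with a wooden handle lying on the bench, along its x axis.
- tape: Bystander: roll of tape, 90 mm in diameter, 25 mm high, lying on the bench. Origin: centre of its underside.
There are look-alikes about, which are no part of the job. Several things have the shape of the plate; the one meant has the colours described above.

How it is judged:
By the outcome, as a careful person would: the job done as asked, in the order asked, and still so for the second after the job is handed in, with the robot touching nothing.
It also fails if it takes over 45 s, if anything falls off the work surface, if the arm or the gripper's body presses on something with over 40 N, if the wrist force passes 120 N, or if a joint passes its speed limit or range.

ROBOT

A 7-joint arm with a two-finger parallel gripper is mounted at the origin on the work surface. World frame = base frame: x ahead of the robot, y to its left, z up, the work surface at z = 0. Lengths are in m, angles in rad, forces in N, time in s.
With the tool pointing down it reaches from about 0.4 to 0.875 m from the base axis. Payload 4.4 kg.
Tool frame: the origin (TCP) lies at the centre of the arm's flange, where the gripper is bolted on; the fingertips stand 173 mm ahead of it and the grasp point (between the pads) lies 155 mm ahead of it; z points along the fingers, y is the line along which they close (so a half turn about z gives the same grasp; the last joint's range is limited). The gripper opens to 85 mm and grips with 20 to 120 N. Pads are 22 mm wide; open, the fingers measure 114 mm over their backs; the gripper's body (76 mm by 85 mm) begins 54 mm behind the grasp point. The pads swing forward as they close: fully open they stand 13 mm farther back than shut.
Start: joints at [-1.301, 0.628, 0.038, 1.517, -0.027, 0.996, -0.02], TCP at [0.214, 0.614, 0.405] pointing down, gripper open.
Joint ranges: [-3.06, 3.06], [-0.37, 2.12], [-1.25, 1.32], [0.18, 2.47], [-1.1, 4.24], [0.23, 1.98], [-2.94, 2.94]. Speed limits (rad/s): [2.57, 2.57, 3.14, 3.14, 3.14, 3.14, 3.14].

INTERFACE

Orientations are given as a rotation vector (axis times angle).
In Python, from workcell import sensors, snapshot, hand_in gives the robot as it stands. The module is installed in compiled form; this text tells all that it offers.
- The arm moves only by the tool servo_tool, never from a script. Its argument "steps" is a list of rows, each a list of 2 entries, a list of its own where there are three numbers: the shift along the tool's x, y, z in units of 25 mm (1.0 is 25 mm), then the turn about the tool's z in units of 6 degrees (1.0 is 6 degrees). In form: [[[tx, ty, tz], roll], ...]. A call has 1 to 20 rows; each row shifts and turns the commanded pose from where the row before left it, along the tool's axes as they then stand; what a row does not reach is not made up. A row lasts 1/8 s, in which the tool goes at most 62.5 mm and 10.7 degrees, less where a joint would pass 70% of its speed; a pose out of reach is approached as far as the arm can. A call is refused whole if a number of a shift passes 1 or a number of a turn 1, either way. A call with a gripper value outside its range is refused whole. "fingers" is the opening, from 0 (shut) to 1 (fully open), set as the call begins (left out, the last holds). The fingers move at their own pace and stop on an object; the grip force is fixed at half the most. Time passes only in rows, so rows that do not move let the fingers close. It gives the time, the measured TCP pose, the force, the opening and the grip force at its end, in the units of the state.
- sensors.observe(): the state, without advancing time (a new reading comes with each control period).
- snapshot(name): name is "scene" or "top" or "wrist"; returns a dict with "img" (384x512x3 uint8, blue, green, red), "fov_y" (degrees; the focal length in pixels is half the picture's height over the tangent of half this angle, whatever the lens; pixels are square), "cx", "cy" (the principal point, pixels), "pose" (4x4, takes a point from camera to world coordinates). Camera axes: x right, y up, looking along -z (the intrinsics and any distortion apply to the point x, -y, -z); pixel columns grow to the right and rows downward; lengths in m; the calibration is good to about 2 mm. A picture is of the moment at which its call begins. There is no depth.
- hand_in(): hands the job in; it is judged then, once.
The state is a dict: "t": time; "joint_pos": joint angles; "qd": joint speeds; "effort": joint torques, N m; "ee_pos": TCP position; "tool_rot": TCP orientation; "ft_force": force on the tool from outside, world axes, zero at the start; "wrist_torque": the same for the moment, N m; "gripper_width": finger opening in m; "gripper_force": force on a finger pad.
Only numpy, scipy, OpenCV 4.12 (cv2) and the standard library are available. Lean on these libraries where they do the work, as an engineer would, in place of code of your own. Each camera call takes 0.05 s, during which the arm holds its last target. There are 200 camera calls.

## Working session

There is one attempt and no reset: what is moved stays moved. The work goes in short steps, Python scripts to look and compute and a tool call to move; the robot and the scene stay as the last step left them, time stands still between calls to the robot, and variables do not carry over. Pictures are saved under pics/ and viewed, at most 10 in all, crops included, and the job is handed in when it is done.

Besides the shell and the picture viewer there is one more tool, called after "Call:" as name([rows], argument=value, ...), one row to a line, values as JSON. servo_tool: Moves the arm, as the interface text tells. Its arguments: {"type":"object","properties":{"steps":{"type":"array"},"fingers":{"type":"number"}},"required":["steps"]}

```bash
mkdir -p pics
cat > h.py <<'E'
import numpy as np,cv2
from workcell import sensors,snapshot,hand_in
from scipy.spatial.transform import Rotation as R
def snap(n,f):
    s=snapshot(n);cv2.imwrite('pics/'+f+'.png',s['img']);np.save('pics/'+f+'.npy',{k:s[k] for k in s if k!='img'},allow_pickle=True);print({k:(v if k!='pose' else np.round(v,3).tolist()) for k,v in s.items() if k!='img'});return s
def ld(f): return np.load('pics/'+f+'.npy',allow_pickle=True).item()
def ray(s,u,v):
    f=192/np.tan(np.radians(s['fov_y'])/2)
    d=np.array([(u-s['cx'])/f,-(v-s['cy'])/f,-1]);P=s['pose'];return P[:3,3],P[:3,:3]@d
def on(s,u,v,z):
    o,d=ray(s,u,v);return o+d*(z-o[2])/d[2]
def tri(s1,p1,s2,p2):
    o1,d1=ray(s1,*p1);o2,d2=ray(s2,*p2)
    t=np.linalg.lstsq(np.c_[d1,-d2],o2-o1,rcond=None)[0]
    a,b=o1+d1*t[0],o2+d2*t[1];return (a+b)/2,np.linalg.norm(a-b)
def proj(s,p):
    f=192/np.tan(np.radians(s['fov_y'])/2);P=s['pose'];q=P[:3,:3].T@(np.asarray(p)-P[:3,3])
    return s['cx']+f*q[0]/-q[2],s['cy']-f*q[1]/-q[2]
E
python3 - <<'E'
from h import *
a=snap('scene','s0');b=snap('top','t0')
cv2.imwrite('pics/c0.png',np.vstack([a['img'],b['img']])[:, :])
st=sensors.observe();print({k:np.round(v,3).tolist() for k,v in st.items()})
E
```

```text
{'fov_y': 44.70925785461769, 'cx': 258.9268656288323, 'cy': 191.6171742440621, 'pose': [[-0.667, -0.542, 0.511, 1.404], [0.745, -0.479, 0.465, 0.798], [-0.008, 0.691, 0.723, 1.358], [0.0, 0.0, 0.0, 1.0]]}
{'fov_y': 49.91333167594751, 'cx': 262.78975112748736, 'cy': 186.9375089294389, 'pose': [[-0.014, 0.998, -0.066, 0.398], [-1.0, -0.014, 0.006, -0.035], [0.005, 0.066, 0.998, 1.486], [0.0, 0.0, 0.0, 1.0]]}
{'t': 0.1, 'joint_pos': [-1.301, 0.629, 0.038, 1.518, -0.027, 0.996, -0.02], 'qd': [0.002, -0.002, -0.001, -0.003, -0.001, 0.001, 0.0], 'effort': [0.004, -56.453, 1.231, -19.397, 0.011, 0.005, 0.0], 'ee_pos': [0.214, 0.613, 0.404], 'tool_rot': [-0.525, -3.097, 0.003], 'ft_force': [0.479, -0.016, -0.391], 'wrist_torque': [0.01, 0.034, -0.036], 'gripper_force': 0.0, 'gripper_width': 0.086}
```

View images.

View pics/s0.png

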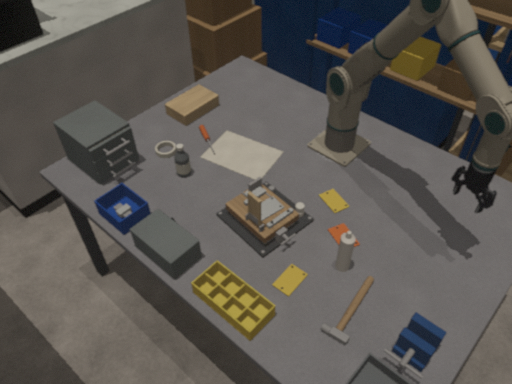

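View pics/t0.png

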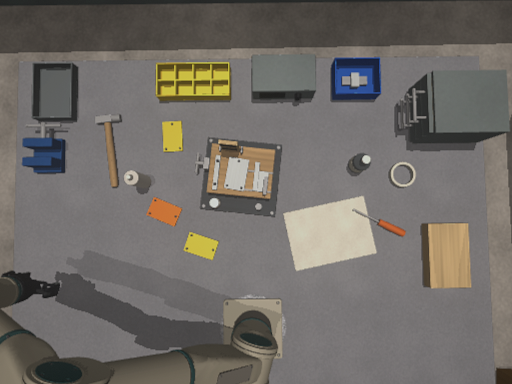

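The scene view shows the jig at about (265,213). In the top view its base corners lie near (208,138), (282,145), (275,216) and (201,209). The plate-shaped candidates in the top view are two yellow ones at (172,137) and (201,246), an orange one at (164,211), and the silver one on the form at (236,174). The silver one fits, since it is aluminium and lies between slide and fence. I'll confirm it in an enlarged crop.

Run:
```python
from h import *
a=cv2.imread('pics/s0.png')[165:255,210:325];b=cv2.imread('pics/t0.png')[130:222,192:290]
a=cv2.resize(a,(400,313),interpolation=3);b=cv2.resize(b,(392,368),interpolation=3)
c=np.zeros((368,800,3),np.uint8);c[:313,:400]=a;c[:,404:796]=b
cv2.imwrite('pics/c1.png',c)
s=ld('t0');
for p in [(208,138),(282,145),(275,216),(201,209)]:print(on(s,*p,.012))
```

```text
[0.67470992 0.15124863 0.012     ]
[ 0.64562794 -0.11526812  0.012     ]
[ 0.39061529 -0.08585962  0.012     ]
[0.41930871 0.17763627 0.012     ]
```

View pics/c1.png

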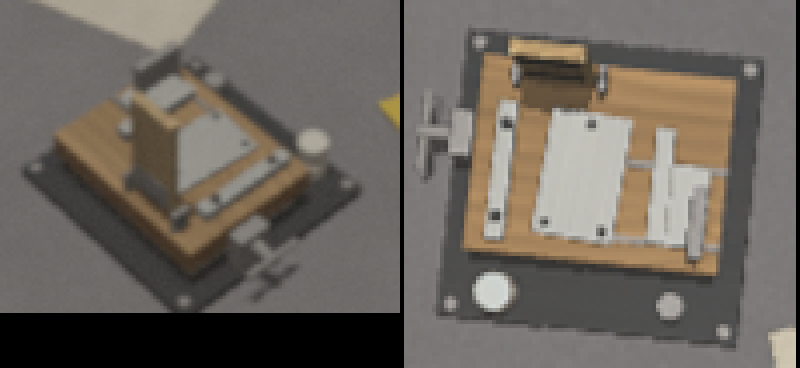

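Confirmed. The silver plate with three dark holes lies between the fence (left) and the slide bar with its paddle (right, crop (697,225)). The flap stands upright at crop (548,50). Next I'll work out the jig frame and the approach.

```bash
cat >> h.py <<'E'
YAW=-0.107;C=np.array([.5326,.0319,0])
RJ=R.from_euler('z',YAW).as_matrix()
def j2w(p): return C+RJ@(np.asarray(p,float)/1000)
def w2j(p): return RJ.T@(np.asarray(p)-C)*1000
def go(pj,z,yaw=None):
    "units of shift to bring TCP over jig point (mm), tcp height z"
    st=sensors.observe();T=R.from_rotvec(st['tool_rot']).as_matrix();w=j2w([pj[0],pj[1],0]);w[2]=z
    print('tcp jig',w2j(st['ee_pos']).round(1),'shift units',(T.T@(w-st['ee_pos'])/.025).round(2))
    J=RJ.T@T;print('toolaxes in jig x',J[:,0].round(3),'y',J[:,1].round(3),'z',J[:,2].round(3),'F',(RJ.T@st['ft_force']).round(1),'t',round(st['t'],2))
E
python3 - <<'E'
from h import *
s=ld('t0');c=lambda u,v:(192+(u-404)/4-.4,130+v/4-.4)
for n,u,v,z in [('paddle BR',703,261,.116),('paddle TR',706,188,.116),('paddle TL',692,187,.116),('flap L',510,39,.21),('flap R',588,45,.21),('jar',493,291,.062),('spacer',670,306,.042),('fenceTop in-back',517,101,.08),('in-front',504,238,.08)]: print(n,w2j(on(s,*c(u,v),z)).round(1))
go((-60,-90),.42)
E
```

```text
paddle BR [-61.3 -93.6 116. ]
paddle TR [ -0.4 -90.5 116. ]
paddle TL [ -0.6 -78.8 116. ]
flap L [ 93.   73.2 210. ]
flap R [ 94.   12.1 210. ]
jar [-101.3   83.8   62. ]
spacer [-99.6 -69.2  42. ]
fenceTop in-back [62.5 77.6 80. ]
in-front [-55.7  76.9  80. ]
tcp jig [-378.8  544.2  403.9] shift units [-18.17 -21.82  -0.61]
toolaxes in jig x [-0.974  0.227 -0.   ] y [ 0.227  0.974 -0.002] z [-0.    -0.002 -1.   ] F [ 0.5  0.  -0.4] t 0.1
```

Call:
servo_tool([
  [[0, 0, -0.3], -0.7],
  [[0, 0, -0.3], -0.8],
  [[0, 0, 0], -0.7],
  [[-0.52, -1, 0], 0],
  [[-0.52, -1, 0], 0],
  [[-0.52, -1, 0], 0],
  [[-0.52, -1, 0], 0],
  [[-0.52, -1, 0], 0],
  [[-0.52, -1, 0], 0],
  [[-0.52, -1, 0], 0],
  [[-0.52, -1, 0], 0],
  [[-0.52, -1, 0], 0],
  [[-0.52, -1, 0], 0],
  [[-0.52, -1, 0], 0],
  [[-0.52, -1, 0], 0],
  [[-0.52, -1, 0], 0],
  [[-0.52, -1, 0], 0],
  [[-0.52, -1, 0], 0],
], fingers=0)

```text
t: 2.35
ee_pos: [0.3687, 0.2193, 0.4195]
tool_rot: [-0.165, -3.137, 0.0]
ft_force: [1.0, -0.2, 1.0]
gripper_width: -0.0001
gripper_force: 0.0
```

Call:
servo_tool([
  [[-0.52, -1, 0], 0],
  [[-0.52, -1, 0], 0],
  [[-0.52, -1, 0], 0],
  [[-0.52, -1, 0], 0],
  [[-0.52, -1, 0], 0],
  [[-0.52, -1, 0], 0],
  [[-0.52, -1, 0], 0],
  [[-0.52, -1, 0], 0],
  [[-0.52, -1, 0], 0],
  [[-0.5, -1, 0], 0],
  [[-0.5, -0.9, 0], 0],
  [[0, 0, 0], 0],
])

```text
t: 3.85
ee_pos: [0.4814, -0.0674, 0.4194]
tool_rot: [-0.171, -3.137, 0.001]
ft_force: [0.8, -0.1, -0.5]
gripper_width: -0.0001
gripper_force: 0.0
```

Run:
```python
from h import *
go((-30,-130),.30)
s=snap('wrist','w1')
```

```text
tcp jig [ -40.3 -104.2  419.4] shift units [-0.42 -1.03  4.78]
toolaxes in jig x [-1.     0.002  0.   ] y [ 0.002  1.    -0.001] z [-0.    -0.001 -1.   ] F [ 0.8 -0.  -0.5] t 3.85
{'fov_y': 68.02092535801569, 'cx': 251.24365549087935, 'cy': 193.18096896006372, 'pose': [[0.108, -0.959, -0.263, 0.414], [0.994, 0.104, 0.028, -0.061], [0.0, -0.265, 0.964, 0.389], [0.0, 0.0, 0.0, 1.0]]}
```

View pics/w1.png

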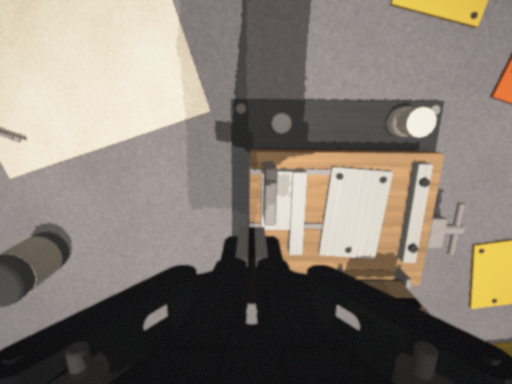

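The wrist view shows the paddle from above at columns 264–277, rows 168–222, and the bar at 290–305. The fence is at 403–432 and the plate at (355,210). The shut fingertips are near (252,240).

Run:
```python
from h import *
s=ld('t0');w=ld('w1');c=lambda u,v:(192+(u-404)/4-.4,130+v/4-.4)
for n,a,b in [('fence inner-front',(504,238),(416,165)),('fence inner-back',(517,101),(402,262)),('jar',(493,291),(421,122)),('paddle back front',(703,261),(264,168)),('plate hole',(602,231),(340,176)),('plate hole',(591,125),(348,250))]:
    p,e=tri(s,c(*a),w,b);print(n,w2j(p).round(1),'gap',round(e*1000,1))
for u,v in [(264,168),(264,222),(277,168),(277,222)]:print(w2j(on(w,u,v,.116)).round(1))
g=cv2.imread('pics/w1.png')[140:260,230:330];cv2.imwrite('pics/c2.png',cv2.resize(g,(500,600),interpolation=3))
```

```text
fence inner-front [-55.1  76.9  78.7] gap 1.3
fence inner-back [62.8 77.1 80.7] gap 1.2
jar [-100.7   83.6   64. ] gap 1.2
paddle back front [-62.3 -93.5 139.2] gap 0.2
plate hole [-41.9  -5.6  77.3] gap 0.0
plate hole [48.5 12.  77.3] gap 1.4
[-58.1 -92.5 116. ]
[ -2.  -91.9 116. ]
[-58.1 -79.9 116. ]
[ -2.  -78.6 116. ]
```

View pics/c2.png

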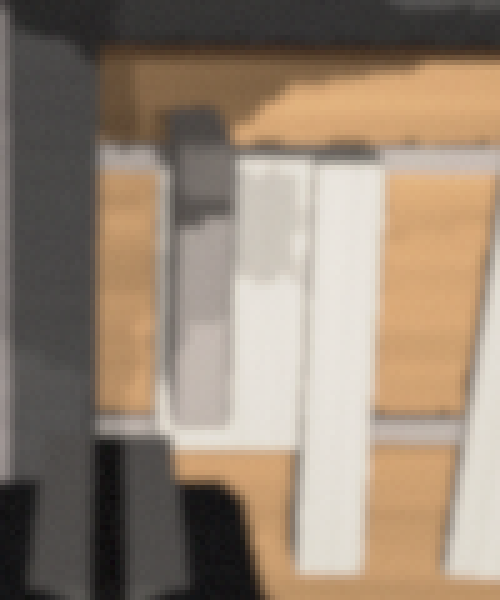

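Call:
servo_tool([
  [[-0.33, -0.84, 0], 0],
  [[0, 0, 1], 0],
  [[0, 0, 1], 0],
  [[0, 0, 1], 0],
  [[0, 0, 1], 0],
  [[0, 0, 1], 0],
  [[0, 0, 0.8], 0],
  [[0, 0, 0.6], 0],
  [[0, 0, 0], 0],
  [[0, 0.3, 0], 0],
  [[0, 0.2, 0], 0],
  [[0, 0.1, 0], 0],
  [[0, 0, 0], 0],
])

```text
t: 5.52
ee_pos: [0.4888, -0.0722, 0.26]
tool_rot: [0.165, 3.137, 0.0]
ft_force: [-0.2, -0.4, -0.9]
gripper_width: -0.0001
gripper_force: 0.0
```

Run:
```python
from h import *
go((-32,-50),.258)
s=snap('wrist','w2')
g=s['img'][100:300,180:460];cv2.imwrite('pics/c3.png',cv2.resize(g,(784,560),interpolation=3))
```

```text
tcp jig [ -32.4 -108.1  260. ] shift units [-0.02  2.33  0.08]
toolaxes in jig x [-1.    -0.002 -0.001] y [-0.002  1.     0.   ] z [ 0.001  0.    -1.   ] F [-0.2 -0.4 -0.9] t 5.53
{'fov_y': 68.02092535801569, 'cx': 251.24365549087935, 'cy': 193.18096896006372, 'pose': [[0.104, -0.959, -0.264, 0.422], [0.995, 0.1, 0.026, -0.066], [0.001, -0.266, 0.964, 0.23], [0.0, 0.0, 0.0, 1.0]]}
```

View pics/c3.png

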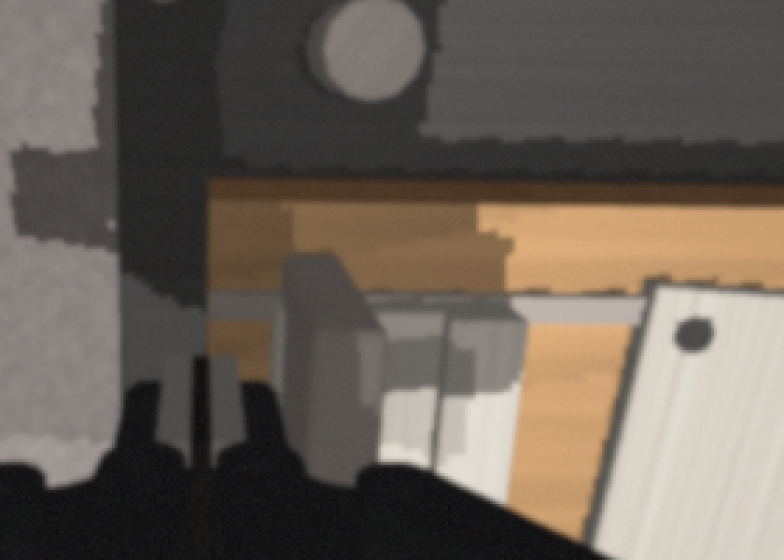

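The tip is at the right height behind the paddle, with a gap of about 8 mm. I'll push now.

Call:
servo_tool([
  [[0, 0.15, 0], 0],
  [[0, 0.15, 0], 0],
  [[0, 0.2, 0], 0],
  [[0, 0.2, 0], 0],
  [[0, 0.2, 0], 0],
  [[0, 0.2, 0], 0],
  [[0, 0.2, 0], 0],
  [[0, 0.2, 0], 0],
  [[0, 0.2, 0], 0],
  [[0, 0.1, 0], 0],
])

```text
t: 6.82
ee_pos: [0.4938, -0.0274, 0.2598]
tool_rot: [0.165, 3.136, 0.0]
ft_force: [2.3, -3.0, 0.9]
gripper_width: 0.0
gripper_force: 1.4
```

Run:
```python
from h import *
go((-32,-50),.258)
```

```text
tcp jig [-32.2 -63.1 259.8] shift units [-0.01  0.52  0.07]
toolaxes in jig x [-1.    -0.002 -0.001] y [-0.002  1.     0.   ] z [ 0.001  0.    -1.   ] F [ 2.6 -2.7  0.9] t 6.83
```

Call:
servo_tool([
  [[0, 0.1, 0], 0],
  [[0, 0.1, 0], 0],
  [[0, 0.08, 0], 0],
  [[0, 0.08, 0], 0],
  [[0, 0.04, 0], 0],
])

```text
t: 7.45
ee_pos: [0.4945, -0.0186, 0.2597]
tool_rot: [0.167, 3.137, -0.002]
ft_force: [0.8, -6.1, 0.7]
gripper_width: -0.0003
gripper_force: 3.3
```

Call:
servo_tool([
  [[0, 0.08, 0], 0],
  [[0, 0.04, 0], 0],
])

```text
t: 7.7
ee_pos: [0.4945, -0.0179, 0.2598]
tool_rot: [-0.171, -3.137, 0.006]
ft_force: [1.4, -13.1, 1.7]
gripper_width: -0.0001
gripper_force: 6.7
```

Call:
servo_tool([
  [[0, 0.08, 0], 0],
  [[0, 0.04, 0], 0],
])

```text
t: 7.95
ee_pos: [0.4946, -0.0174, 0.2598]
tool_rot: [-0.175, -3.136, 0.011]
ft_force: [0.5, -18.9, 1.9]
gripper_width: -0.0005
gripper_force: 9.9
```

It has stalled with the force rising, so this is the end stop or a jam. I'll back off, rise and look.

Call:
servo_tool([
  [[0, -0.5, 0], 0],
  [[0, -0.5, 0], 0],
  [[0, 0, -0.8], 0],
  [[0, 0, -1], 0],
  [[0, 0, -1], 0],
  [[0, 0, -1], 0],
  [[0, 0, -1], 0],
  [[0, 0, -1], 0],
  [[0, 0, -0.6], 0],
  [[0, 0, 0], 0],
])

```text
t: 9.2
ee_pos: [0.4924, -0.0363, 0.4204]
tool_rot: [0.164, 3.136, 0.001]
ft_force: [0.1, 1.3, -0.3]
gripper_width: -0.0002
gripper_force: 0.0
```

Run:
```python
from h import *
go((-30,-75),.42)
s=snap('wrist','w3')
g=s['img'][140:300,170:400];cv2.imwrite('pics/c4.png',cv2.resize(g,(782,544),interpolation=3))
```

```text
tcp jig [-32.7 -72.1 420.4] shift units [-0.11 -0.12  0.01]
toolaxes in jig x [-1.    -0.003 -0.001] y [-0.003  1.     0.001] z [ 0.001  0.001 -1.   ] F [-0.   1.3 -0.3] t 9.2
{'fov_y': 68.02092535801569, 'cx': 251.24365549087935, 'cy': 193.18096896006372, 'pose': [[0.103, -0.959, -0.265, 0.425], [0.995, 0.1, 0.025, -0.03], [0.002, -0.266, 0.964, 0.39], [0.0, 0.0, 0.0, 1.0]]}
```

View pics/c4.png

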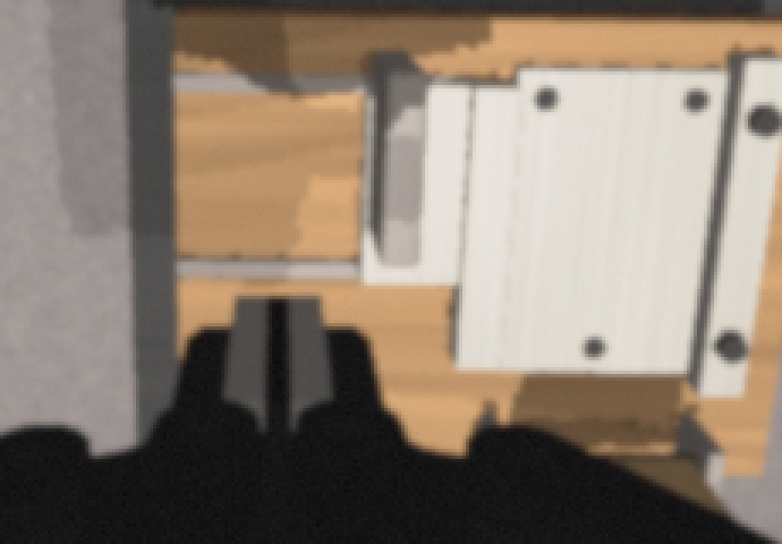

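Run:
```python
from h import *
s=ld('w3');c=lambda u,v:(170+u/3.4-.35,140+v/3.4-.35)
for n,u,v,z in [('bar in front',519,78,.080),('fence in top front',743,60,.080),('fence in top back',702,395,.08),('plate left front',729,72,.072),('plate left back',691,372,.072),('plate right back',456,366,.072)]:print(n,w2j(on(s,*c(u,v),z)).round(1))
s=snap('top','t2')
```

```text
bar in front [-49.6   5.9  80. ]
fence in top front [-55.6  77.6  80. ]
fence in top back [63.5 78.8 80. ]
plate left front [-50.5  77.4  72. ]
plate left back [58.5 77.6 72. ]
plate right back [56.4 -7.4 72. ]
{'fov_y': 49.91333167594751, 'cx': 262.78975112748736, 'cy': 186.9375089294389, 'pose': [[-0.014, 0.998, -0.066, 0.398], [-1.0, -0.014, 0.006, -0.035], [0.005, 0.066, 0.998, 1.486], [0.0, 0.0, 0.0, 1.0]]}
```

The slide is home: bar to fence measures about 71.7 mm, and both ends of the plate's left edge lie at the fence. Next is the flap: over the top and down behind it.

Call:
servo_tool([
  [[0, 0, -0.8], 0],
  [[-0.8, 0.6, 0], 0],
  [[-0.8, 0.6, 0], 0],
  [[-0.8, 0.6, 0], 0],
  [[-0.8, 0.6, 0], 0],
  [[-0.8, 0.6, 0], 0],
  [[-0.8, 0.6, 0], 0],
  [[-0.8, 0.5, 0], 0],
  [[-0.9, 0.5, 0], 0],
  [[0, 0, 0], 0],
])

```text
t: 10.55
ee_pos: [0.6668, 0.0618, 0.4374]
tool_rot: [-0.163, -3.135, -0.001]
ft_force: [0.1, -0.2, 0.2]
gripper_width: 0.0002
gripper_force: 0.0
```

Run:
```python
from h import *
go((130,43),.366)
s=snap('wrist','w4')
g=s['img'];cv2.imwrite('pics/c5.png',g)
p=None;th=np.radians(np.r_[90:-1:-5]);rho=112
x=87-rho*np.cos(th)+6*np.sin(th)+11;z=83.5+rho*np.sin(th)+6*np.cos(th)+173
print(np.c_[np.degrees(th),x,z].round(1).tolist());print((np.c_[-np.diff(x),-np.diff(z)]/25).round(2).tolist())
```

```text
tcp jig [130.2  44.  437.4] shift units [ 0.   -0.04  2.86]
toolaxes in jig x [-1.    -0.003  0.003] y [-0.003  1.     0.   ] z [-0.003  0.    -1.   ] F [ 0.1 -0.2  0.2] t 10.55
{'fov_y': 68.02092535801569, 'cx': 251.24365549087935, 'cy': 193.18096896006372, 'pose': [[0.102, -0.96, -0.261, 0.599], [0.995, 0.099, 0.026, 0.068], [0.001, -0.263, 0.965, 0.408], [0.0, 0.0, 0.0, 1.0]]}
[[90.0, 104.0, 368.5], [85.0, 94.2, 368.6], [80.0, 84.5, 367.8], [75.0, 74.8, 366.2], [70.0, 65.3, 363.8], [65.0, 56.1, 360.5], [60.0, 47.2, 356.5], [55.0, 38.7, 351.7], [50.0, 30.6, 346.2], [45.0, 23.0, 339.9], [40.0, 16.1, 333.1], [35.0, 9.7, 325.7], [30.0, 4.0, 317.7], [25.0, -1.0, 309.3], [20.0, -5.2, 300.4], [15.0, -8.6, 291.3], [10.0, -11.3, 281.9], [5.0, -13.1, 272.2], [0.0, -14.0, 262.5]]
[[0.39, -0.0], [0.39, 0.03], [0.39, 0.06], [0.38, 0.1], [0.37, 0.13], [0.36, 0.16], [0.34, 0.19], [0.32, 0.22], [0.3, 0.25], [0.28, 0.27], [0.25, 0.3], [0.23, 0.32], [0.2, 0.34], [0.17, 0.35], [0.14, 0.37], [0.11, 0.38], [0.07, 0.38], [0.04, 0.39]]
```

View pics/c5.png

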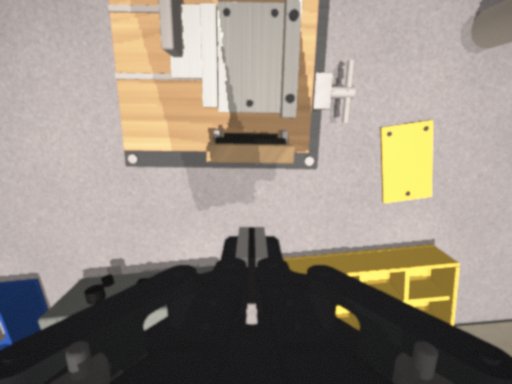

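The flap's top edge is at rows 145–163, columns 208–295, centred ahead of the fingertip (252,228), and the tip stands clear behind it. I'll go down, approach and swing.

Call:
servo_tool([
  [[0, 0, 0.9], 0],
  [[0, 0, 0.9], 0],
  [[0, 0, 0.9], 0],
  [[0.2, 0, 0.05], 0],
  [[0.2, 0, 0], 0],
  [[0.2, 0, 0], 0],
  [[0.2, 0, 0], 0],
  [[0.2, 0, 0], 0],
  [[0.2, 0, 0], 0],
  [[0.2, 0, 0], 0],
  [[0.2, 0, 0.01], 0],
  [[0.2, 0, 0.02], 0],
  [[0.2, 0, 0.02], 0],
  [[0.2, 0, 0.03], 0],
  [[0.19, 0, 0.04], 0],
  [[0.19, 0, 0.05], 0],
])

```text
t: 12.6
ee_pos: [0.6017, 0.0673, 0.3665]
tool_rot: [-0.166, -3.137, 0.0]
ft_force: [1.1, 0.3, -0.3]
gripper_width: 0.0001
gripper_force: 0.5
```

Run:
```python
from h import *
go((65.3,43),.3638)
```

```text
tcp jig [ 65.   42.6 366.5] shift units [-0.01  0.02  0.11]
toolaxes in jig x [-1.    -0.002  0.   ] y [-0.002  1.    -0.   ] z [-0. -0. -1.] F [ 1.   0.4 -0.3] t 12.6
```

Call:
servo_tool([
  [[0.18, 0, 0.1], 0],
  [[0.18, 0, 0.1], 0],
  [[0.18, 0, 0.1], 0],
  [[0.18, 0, 0.1], 0],
  [[0.17, 0, 0.1], 0],
  [[0.17, 0, 0.1], 0],
  [[0.16, 0, 0.11], 0],
  [[0.16, 0, 0.11], 0],
  [[0.15, 0, 0.12], 0],
  [[0.15, 0, 0.13], 0],
  [[0.14, 0, 0.14], 0],
  [[0.14, 0, 0.14], 0],
  [[0.12, 0, 0.15], 0],
  [[0.12, 0, 0.15], 0],
  [[0.11, 0, 0.16], 0],
  [[0.11, 0, 0.16], 0],
])

```text
t: 14.6
ee_pos: [0.5417, 0.0737, 0.3171]
tool_rot: [-0.165, -3.137, 0.0]
ft_force: [-0.7, 0.9, 0.8]
gripper_width: -0.0003
gripper_force: 0.4
```

Run:
```python
from h import *
go((4,43),.3177)
```

```text
tcp jig [  4.6  42.6 317.1] shift units [ 0.02  0.02 -0.02]
toolaxes in jig x [-1.    -0.002  0.   ] y [-0.002  1.    -0.   ] z [-0. -0. -1.] F [-0.8  0.8  0.8] t 14.6
```

Call:
servo_tool([
  [[0.1, 0, 0.17], 0],
  [[0.1, 0, 0.17], 0],
  [[0.08, 0, 0.18], 0],
  [[0.08, 0, 0.18], 0],
  [[0.07, 0, 0.18], 0],
  [[0.07, 0, 0.18], 0],
  [[0.05, 0, 0.19], 0],
  [[0.05, 0, 0.19], 0],
  [[0.04, 0, 0.18], 0],
  [[0.03, 0, 0.15], 0],
  [[0.02, 0, 0.12], 0],
  [[0, 0, 0.1], 0],
])

```text
t: 16.1
ee_pos: [0.5247, 0.0756, 0.2675]
tool_rot: [-0.165, -3.137, -0.0]
ft_force: [-0.0, 0.1, 1.1]
gripper_width: 0.0001
gripper_force: 0.3
```

Call:
servo_tool([
  [[0, 0, 0.1], 0],
  [[0, 0, 0.08], 0],
  [[0, 0, 0.08], 0],
])

```text
t: 16.48
ee_pos: [0.5246, 0.0755, 0.2625]
tool_rot: [-0.166, -3.137, -0.0]
ft_force: [-6.6, -0.9, 28.5]
gripper_width: 0.0001
gripper_force: 14.1
```

Call:
servo_tool([
  [[0, 0, 0.08], 0],
  [[0, 0, 0.05], 0],
])

```text
t: 16.73
ee_pos: [0.5245, 0.0754, 0.2621]
tool_rot: [0.166, 3.137, 0.002]
ft_force: [-12.0, -1.1, 50.1]
gripper_width: 0.0001
gripper_force: 25.1
```

The flap is shut on its stop: tip height is 89 mm, as expected. I'll lift off and check.

Call:
servo_tool([
  [[0, 0, -0.3], 0],
  [[0, 0, -0.6], 0],
  [[0, 0, -1], 0],
  [[0, 0, -1], 0],
  [[0, 0, -1], 0],
  [[0, 0, -1], 0],
  [[1, -0.5, -1], 0],
  [[1, -0.5, -1], 0],
  [[1, -0.5, 0], 0],
  [[1, -0.5, 0], 0],
  [[0, 0, 0], 0],
])

```text
t: 18.1
ee_pos: [0.4184, 0.0355, 0.4308]
tool_rot: [-0.167, -3.136, 0.0]
ft_force: [0.9, 0.8, 0.4]
gripper_width: 0.0003
gripper_force: 0.0
```

Run:
```python
from h import *
go((0,0),.4)
s=snap('wrist','w5');g=s['img'];t=snap('top','t5')['img'][130:222,192:290]
cv2.imwrite('pics/c6.png',np.hstack([cv2.resize(t,(284,267),interpolation=3).repeat(1,0),cv2.resize(g,(512,384))[60:327]]))
```

```text
tcp jig [-113.9   -8.6  430.8] shift units [-4.56  0.34  1.23]
toolaxes in jig x [-1.    -0.     0.001] y [-0.  1. -0.] z [-0.001 -0.    -1.   ] F [0.8 0.9 0.4] t 18.1
{'fov_y': 68.02092535801569, 'cx': 251.24365549087935, 'cy': 193.18096896006372, 'pose': [[0.105, -0.959, -0.263, 0.351], [0.994, 0.102, 0.027, 0.042], [0.001, -0.264, 0.965, 0.401], [0.0, 0.0, 0.0, 1.0]]}
{'fov_y': 49.91333167594751, 'cx': 262.78975112748736, 'cy': 186.9375089294389, 'pose': [[-0.014, 0.998, -0.066, 0.398], [-1.0, -0.014, 0.006, -0.035], [0.005, 0.066, 0.998, 1.486], [0.0, 0.0, 0.0, 1.0]]}
```

View pics/c6.png

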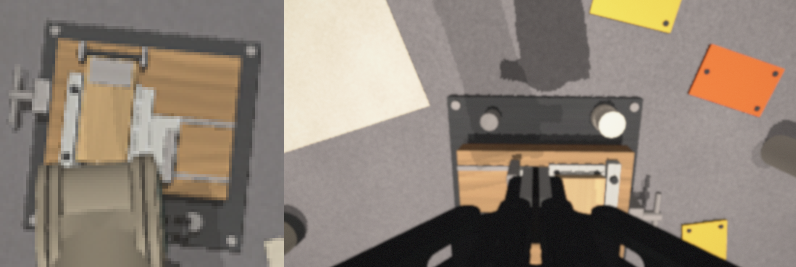

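The top crop (left) shows the flap lying shut at (105,110), between the fence (70,115) and the slide bar (143,110). In the wrist view (right) the jar (610,120) and spacer (488,122) still stand in place. The robot touches nothing, so I'll hand in.

```bash
python3 -c "
from h import *
print(hand_in())"
```

```text
the job is handed in; nothing more can be done
None
```

The job is handed in at about 18 s of robot time: the slide is home with the plate measured square against the fence, the flap was then swung down shut onto its stop, and the jar and spacer beside the jig are still in place; the verdict was not shown.

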